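# Hang the second sanding paddle on the occupied hook

## Robot

A 6-joint arm with a two-finger parallel gripper is mounted at the origin on the work surface. World frame = base frame: x ahead of the robot, y to its left, z up, the work surface at z = 0. Lengths are in mm, angles in rad, forces in N, time in s.
With the tool pointing down it reaches from about 325 to 750 mm from the base axis. Payload 7.6 kg.
Tool frame: the origin (TCP) lies between the finger pads; the fingertips stand 11 mm ahead of it and the grasp point (between the pads) lies 8 mm behind it; x points along the fingers, z is the direction in which the jaws open and shut, and the axes are right-handed (so a half turn about x gives the same grasp; the last joint's range is limited). The gripper opens to 85 mm and grips with 20 to 120 N. Pads are 22 mm wide; open, the fingers measure 114 mm over their backs; the gripper's body (76 mm by 85 mm) begins 54 mm behind the grasp point. The pads swing forward as they close: fully open they stand 13 mm farther back than shut.
Start: joints at [1.127, 0.052, 1.401, -0, 1.689, -0.07], TCP at [191.692, 488.773, 242.323] pointing down, gripper open.
Joint ranges: [-2.9, 2.9], [-0.91, 2.17], [0.12, 2.37], [-1.06, 4.2], [0.26, 2.73], [-2.93, 2.93]. Speed limits (rad/s): [2.57, 2.57, 3.01, 3.14, 3.14, 3.14].

## Interface

Orientations are given as a unit quaternion [w, x, y, z].
In Python, from station import arm, imaging, order, models gives the robot as it stands. The module is installed in compiled form; this text tells all that it offers.
- The arm moves only by the tool move_arm, never from a script. Its argument "deltas" is a list of rows, each an object with "grip": the finger opening in mm, from 0 to 85.4; "xyz": the shift along the tool's x, y, z in mm, a list of three; "rot": the turn, a rotation vector about the tool's x, y, z in degrees, a list of three. A call has 1 to 8 rows; each row shifts and turns the commanded pose from where the row before left it, along the tool's axes as they then stand; what a row does not reach is not made up. A row lasts 1/10 s, in which the tool goes at most 50 mm and 8.59 degrees, less where a joint would pass 70% of its speed; a pose out of reach is approached as far as the arm can. A call is refused whole if a number of a shift passes 50 or a number of a turn 8.59, either way. A call with a gripper value outside its range is refused whole. The fingers move at their own pace and stop on an object; "force" is the grip in N (left out, the last holds). Time passes only in rows, so rows that do not move let the fingers close. It gives the time, the measured TCP pose, the force and the opening at its end, in the units of the state.
- arm.get_state(): the state, without advancing time (a new reading comes with each control period).
- imaging.camera(name): name is "scene" or "side" or "wrist"; returns a dict with "image" (480x640x3 uint8, red, green, blue), "K" (3x3 intrinsics, pixels), "dist_coeffs" ([k1, k2, p1, p2, k3] as OpenCV has them; the pictures are not rectified), "camera_from_world" (4x4, takes a point from world to camera coordinates). Camera axes: x right, y down, z forward; pixel columns grow to the right and rows downward; lengths in mm; the calibration is good to about 2 mm. A picture is of the moment at which its call begins. There is no depth.
- order.finish_job(): hands the job in, once; it reports no verdict.
Trained networks look in a picture, given as the dict that the camera call returned (one of the last four; its "shot" number tells which), for a name from the list of things; names that differ only in an ending like _2 or _b are one class to them, and where a whole thing is asked for, a point or a joint stands for the part that bears it (a point fixed in the world has none). Each returns a list of dicts, best first, with "p" (0 to 1); they miss things now and then, are a little off and sometimes report something else, mostly with a low value. They report only what shows in the picture. A call takes as long as a camera call. They do not tell look-alikes from the thing itself.
- models.spot_in(picture, thing): "at" ([column, row] in pixels, amid what is visible of it).
The state is a dict: "time": time; "qpos": joint angles; "qd": joint speeds; "tau": joint torques, N m; "tcp_pos": TCP position; "tool_rot": TCP orientation; "wrist_force": force on the tool from outside, world axes, zero at the start; "wrist_torque": the same for the moment, N m; "opening": opening from 0.0 (shut) to 1.0 (fully open).
Only numpy, scipy, OpenCV 4.12 (cv2) and the standard library are available. Lean on these libraries where they do the work, as an engineer would, in place of code of your own. Each camera call takes 0.05 s, during which the arm holds its last target. There are 200 camera calls.

## Task

Draw the red sanding paddle up out of its slotted block and hang it by its eye on the hook of the tool board, in front of the grey paddle that already hangs there. The hook has only just room for two behind its upturned tip, so ease the grey paddle gently back along the hook to make room, lower the red one down behind the tip and leave both hanging freely and still, close together. Do not press hard on the grey paddle, the hook or the board, do not unhook the grey paddle or set it swinging, and leave the other things on the bench where they are.

Things in the scene. Friction and masses are not known exactly. Their poses are not given: they have to be found in the camera images.
- red_mid (a point): centre of the loose red sanding paddle to be hung (0.14 to 0.24 kg), upright in its block: flat beech, 220 tall, dark red abrasive on both blade faces. x = normal of its faces, y = across its width, z = up. Blade (lower 125) 64 wide, 22 thick; handle (upper 95) 44 wide, 24 thick, straight edges, to be gripped by those edges (across y) from above. Lower end 110 below this point
- red_eye (a point): centre of the red paddle's round eye, 26 diameter, through the handle along x; axes as red_mid, 90 above it and 20 below the paddle's top end. To pass over the hook's upturned tip this centre must be 254 above the bench (plus or minus 3) and within 3 mm sideways of the hook; hung on the arm it is at 241
- grey_eye (a point): centre of the eye (22 diameter, 18 below the top end) of the loose grey paddle (0.07 to 0.13 kg) that hangs on the hook: 205 tall, handle 34 wide, 14 thick, blade 54 wide, 12 thick, dark grey abrasive. x = normal of its faces (along the hook, to the board), z = up; eye 243 above the bench. It starts anywhere between collar and tip and slides along the arm with a drag of about 1 N
- rack: plywood tool board standing on a wooden foot (fixed). Origin on the bench under the middle of the board; -x = out of its front, the way the hook points; z = up. Board 240 wide (y), 18 thick (front face at x = -9), top at 278. Foot 20 high, x from -85 to +65. Square and calipers lie flat against the board
- hook_root (a point): where the steel hook enters the board's face (axes as rack), 250 above the bench: round bar 8 diameter, level along -x. A threaded hook: the front of its 34 diameter collar, the back stop, stands 28 to 54 out from this point, different each time and NOT measured: feel for it
- hook_line (a point): a point on the line of the hook's axis, fixed to the board, 120 out from hook_root (free air, beyond the tip; axes as rack). From the collar's front to the inner side of the upturned tip the arm is 41 long; the tip is 8 thick, square-cut, its top 8 above the arm's top (262 above the bench). The paddles (14 + 24) fit behind it with 3 to spare when the grey one is against the collar
- block: slotted beech block that holds the red paddle (fixed): 130 (x) by 100 (y) by 60 high, origin under its centre. The paddle's slot, at x = -35, is 27 by 70 and 45 deep, its floor 15 above the bench; the slot at x = +40 holds the scraper
- scraper: loose steel card scraper, 80 wide, 4 thick, 85 tall, standing in the block's other slot; origin at the middle of its lower edge. Bystander
- gouge: carving gouge lying on the bench, 265 long along its x (from -125 to +137), 25 thick; origin on the bench. Bystander
- rule: yellow folding rule lying on the bench, 230 (x) by 22 by 15 high. Bystander
- offcut_a: wood offcut, 34 by 34 by 28 high. Bystander
- offcut_b: wood offcut, 50 by 30 by 18 high. Bystander
- cork_block: cork sanding block, 110 by 60 by 36 high. Bystander
- glue_jar: amber jar with white lid, 64 diameter, 80 tall. Bystander
There are look-alikes about, which are no part of the job. Leave any green look-alike of the part that bears red_mid alone.

How it is judged (in metres and radians):
On the way:
1. the red paddle is drawn up clear of its block (height (world z) of red_mid above 0.172 m), for 0.1 s.
At the end, for the whole second after the job is handed in: both paddles hang by their eyes on the hook, plumb (within 7 degrees), at rest and carried by it: red eye 241 above the bench, grey eye 243 (each within 5 mm), both within 8 mm sideways of the hook, red in front of grey (nearer the tip) with at most 7 mm between their handles (z of red_eye in the frame of rack between 0.236 and 0.246 m and y of red_eye in the frame of rack between -0.008 and 0.008 m and x of red_eye in the frame of grey_eye between -0.026 and -0.0165 m and z of grey_eye in the frame of rack between 0.238 and 0.248 m and y of grey_eye in the frame of rack between -0.008 and 0.008 m and angle between each of red_eye, grey_eye's own z axis and vertical below 0.12 rad and contact force between red_paddle and rack above 0.3 N and contact force between grey_paddle and rack above 0.2 N and linear speed of each of red_paddle, grey_paddle below 0.03 m/s); the robot touches nothing.
It fails at once if the grey paddle is pressed harder than 12 N, by the red paddle or the robot (contact force between grey_paddle and red_paddle above 12 N or contact force between grey_paddle and the arm above 12 N or contact force between grey_paddle and the fingers above 12 N).
It fails at once if the hook or its board is pressed harder than 15 N, by the red paddle or the robot (contact force between red_paddle and rack above 15 N or contact force between rack and the arm above 15 N or contact force between rack and the fingers above 15 N).
It fails at once if the grey paddle is lifted off its rest, falls from the hook or is swung more than 20 degrees (z of grey_eye in the frame of rack below 0.233 m or z of grey_eye in the frame of rack above 0.255 m or angle between grey_eye's own z axis and vertical above 0.35 rad).
It fails at once if another thing on the bench is shifted by more than 30 mm (distance of any of scraper, gouge, rule, offcut_a, offcut_b, cork_block, glue_jar from where it was at the start of the episode above 0.03 m).
It also fails if it takes over 50 s, if anything falls off the work surface, if the arm or the gripper's body presses on something with over 40 N, if the wrist force passes 120 N, or if a joint passes its speed limit or range.

## Working session

There is one attempt and no reset: what is moved stays moved. The work goes in short steps, Python scripts to look and compute and a tool call to move; the robot and the scene stay as the last step left them, time stands still between calls to the robot, and variables do not carry over. Pictures are saved under pics/ and viewed, about 8 in all and at most 12, crops included, and the job is handed in when it is done.

Besides the shell and the picture viewer there is one more tool, called after "Emit:" as name([rows], argument=value, ...), one row to a line, values as JSON. move_arm: Moves the arm, as the interface text tells. Its arguments: {"type":"object","properties":{"deltas":{"type":"array","items":{"type":"object","properties":{"grip":{"type":"number"},"xyz":{"type":"array","items":{"type":"number"}},"rot":{"type":"array","items":{"type":"number"}}}}},"force":{"type":"number"}},"required":["deltas"]}

```bash
mkdir -p pics; cat > h.py <<'E'
import numpy as np, cv2
from station import arm, imaging, order, models
def proj(c,P):
    T=c["camera_from_world"]; rv=cv2.Rodrigues(np.array(T)[:3,:3])[0]
    return cv2.projectPoints(np.array(P,float).reshape(-1,1,3),rv,np.array(T)[:3,3],np.array(c["K"]),np.array(c["dist_coeffs"]))[0].reshape(-1,2)
def ray(c,px):
    u=cv2.undistortPoints(np.array(px,float).reshape(1,1,2),np.array(c["K"]),np.array(c["dist_coeffs"])).ravel()
    T=np.array(c["camera_from_world"]); R=T[:3,:3]
    d=R.T@np.array([u[0],u[1],1]); return -R.T@T[:3,3], d/np.linalg.norm(d)
def atz(c,px,z):
    o,d=ray(c,px); return o+d*(z-o[2])/d[2]
def tri(obs):
    A=np.zeros((3,3));b=np.zeros(3)
    for c,p in obs:
        o,d=ray(c,p);M=np.eye(3)-np.outer(d,d);A+=M;b+=M@o
    X=np.linalg.solve(A,b); return X,[np.linalg.norm(proj(c,X)[0]-p) for c,p in obs]
def save(c,n,crop=None,s=1):
    im=c["image"][:,:,::-1]
    if crop: x0,y0,x1,y1=crop; im=im[y0:y1,x0:x1]
    cv2.imwrite("pics/"+n,cv2.resize(im,None,fx=s,fy=s,interpolation=cv2.INTER_CUBIC))
E
python3 - <<'E'
from h import *
print(arm.get_state())
for n in("scene","side"):
    c=imaging.camera(n); save(c,n+"0.png")
    print(n,"cam pos",ray(c,[320,240])[0].round(),np.array(c["K"])[0,0])
    for t in("red_mid","red_eye","grey_eye","rack","hook_root","hook_line","block","scraper","gouge","glue_jar"):
        r=models.spot_in(c,t); print(t,[(np.round(q["at"]).tolist(),round(q["p"],2)) for q in r[:4]])
E
```

```text
{'time': 0.0, 'qpos': array([ 1.12668243e+00,  5.28256520e-02,  1.40174045e+00,  3.00148953e-05,
        1.68862299e+00, -7.02915673e-02]), 'qd': array([-7.23882718e-04,  1.09729497e-03, -7.51801712e-05, -1.16577492e-03,
        1.63342078e-03,  1.64799393e-04]), 'tau': array([-7.98975507e-04, -3.81657600e+01, -3.60199356e+01, -8.02994236e-05,
        5.98364553e-03, -3.95175084e-05]), 'tcp_pos': array([191.55801881, 488.48941356, 241.4703031 ]), 'tool_rot': array([ 0.58371013, -0.39865533,  0.58469576,  0.39810462]), 'wrist_force': array([-0.70554875,  0.40254736,  0.70869585]), 'wrist_torque': array([ 0.01653503, -0.0222687 ,  0.03925402]), 'opening': 1.0027772554897816}
scene cam pos [1078. -204. 1051.] 535.1013418579831
red_mid [([210.0, 312.0], 0.91), ([207.0, 248.0], 0.62), ([248.0, 193.0], 0.55)]
red_eye [([213.0, 312.0], 0.7), ([189.0, 203.0], 0.68), ([248.0, 195.0], 0.62)]
grey_eye [([453.0, 202.0], 0.81), ([338.0, 360.0], 0.52), ([208.0, 250.0], 0.41)]
rack [([474.0, 204.0], 0.76), ([334.0, 244.0], 0.42)]
hook_root [([474.0, 203.0], 0.87)]
hook_line [([474.0, 204.0], 0.68)]
block [([238.0, 274.0], 0.65)]
scraper [([210.0, 246.0], 0.22)]
gouge [([337.0, 360.0], 0.84), ([208.0, 247.0], 0.56)]
glue_jar [([273.0, 366.0], 0.96)]
side cam pos [459. 679. 724.] 487.4311893853075
red_mid [([371.0, 184.0], 0.94), ([316.0, 179.0], 0.9), ([431.0, 226.0], 0.64), ([420.0, 189.0], 0.55)]
red_eye [([421.0, 187.0], 0.7), ([430.0, 224.0], 0.59), ([314.0, 176.0], 0.57), ([367.0, 182.0], 0.55)]
grey_eye [([265.0, 334.0], 0.74), ([318.0, 317.0], 0.66)]
rack [([327.0, 402.0], 0.97), ([368.0, 179.0], 0.41)]
hook_root [([326.0, 404.0], 0.73), ([369.0, 307.0], 0.29)]
hook_line [([328.0, 404.0], 0.6)]
block [([360.0, 237.0], 0.67)]
scraper [([362.0, 221.0], 0.73)]
gouge [([239.0, 276.0], 0.56)]
glue_jar [([259.0, 222.0], 0.92)]
```

View pics/scene0.png

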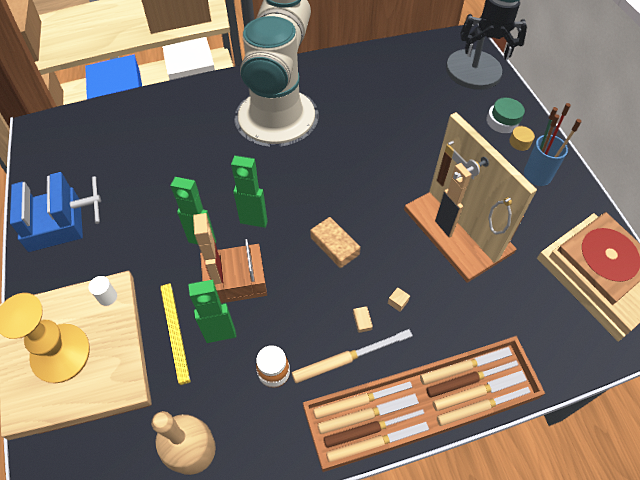

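View pics/side0.png

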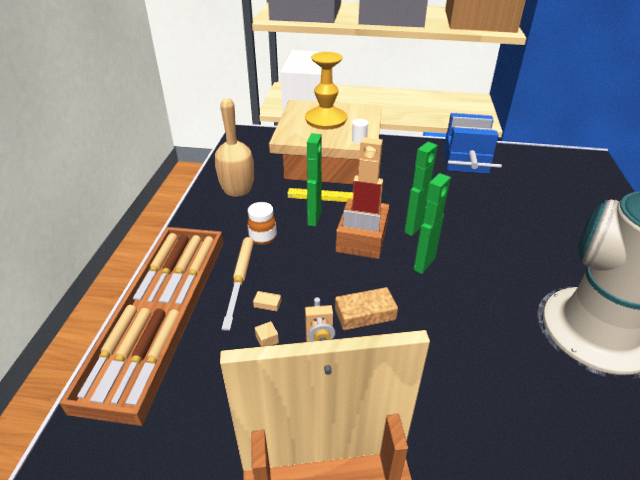

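The scene view shows the red paddle with its beech handle at about (203,230), in the block at (235,272). The three green look-alikes are at (187,205), (248,190) and (210,310). The rack is at (475,200) with the grey paddle at (455,200), and its hook points towards -y. In the side view the red paddle is at (370,180), its dark red blade visible, and the greens are at (314,180), (422,190) and (432,225). I'll enlarge these for pixel picking.

```bash
python3 - <<'E'
from h import *
a=imaging.camera("scene");b=imaging.camera("side")
def cr(c,x,y,w,h,s): return cv2.resize(c["image"][y:y+h,x:x+w,::-1],None,fx=s,fy=s,interpolation=cv2.INTER_CUBIC)
A=cr(a,160,190,133,100,3); B=cr(b,320,130,133,100,3)
C=cr(a,410,110,133,100,3);D=cr(b,270,280,133,100,3)
m=np.vstack([np.hstack([A,B]),np.hstack([C,D])])
cv2.imwrite("pics/m1.png",m);print(m.shape)
print(proj(a,[191.6,488.5,241.5]),proj(b,[191.6,488.5,241.5]))
E
```

```text
(600, 798, 3)
[[486.50275685  56.82241387]] [[640.50875663 544.78553928]]
```

View pics/m1.png

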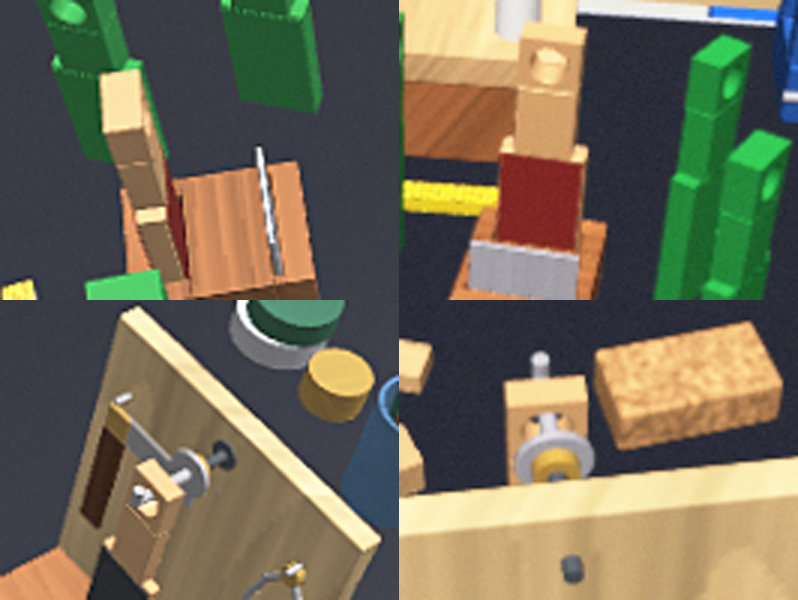

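```bash
python3 - <<'E'
from h import *
a=imaging.camera("scene");b=imaging.camera("side")
A=lambda x,y:[160+x/3-.3,190+y/3-.3]; B=lambda x,y:[320+(x-399)/3-.3,130+y/3-.3]
C=lambda x,y:[410+x/3-.3,110+(y-300)/3-.3]; D=lambda x,y:[270+(x-399)/3-.3,280+(y-300)/3-.3]
np.set_printoptions(precision=1,suppress=True)
for n,c,L in(("redtop scene",a,[A(103,77),A(137,70),A(146,101),A(108,108)]),("redtop side",b,[B(526,22),B(587,27),B(581,49),B(518,44)])):
    print(n);P=np.array([atz(c,p,235) for p in L]);print(P[:,:2],P.mean(0))
print("tri eye/top",tri([(a,A(124,89)),(b,B(553,35))]))
print("block scene",[atz(a,p,60)[:2] for p in(A(122,192),A(297,162),A(318,290))])
print("block side",[atz(b,p,60)[:2] for p in(B(607,225),B(485,208))])
print("boardtop scene F",[atz(a,p,278)[:2] for p in(C(122,318),C(367,547),C(381,537),C(135,306))])
print("boardtop side F",[atz(b,p,278)[:2] for p in([221.5,348],[426,332],[428,345],[223,359])])
print("tip scene z262",[atz(a,C(144,490),262)],"root nut",atz(a,C(225,457),250),"collar",atz(a,C(200,471),250))
print("tip side z262",atz(b,D(540,355),262),"rear nut",atz(b,D(572,567),250),"collar side",atz(b,D(556,458),250))
print("tri tip",tri([(a,C(144,490)),(b,D(540,357))]))
print("grey top scene/side z261",[atz(a,p,261)[:2] for p in(C(140,462),C(172,500),C(183,493),C(152,458))],[atz(b,p,261)[:2] for p in(D(504,383),D(587,377),D(587,403),D(508,408))])
E
```

```text
redtop scene
[[ 452.4 -260. ]
 [ 453.5 -238.2]
 [ 478.7 -237. ]
 [ 476.9 -260.9]] [ 465.4 -249.   235. ]
redtop side
[[ 494.6 -264.9]
 [ 451.3 -263.6]
 [ 454.3 -230.7]
 [ 498.  -231.6]] [ 474.5 -247.7  235. ]
tri eye/top (array([ 471.9, -247.4,  238.1]), [np.float64(1.8585516104128528), np.float64(1.6724371415151125)])
block scene [array([ 424.6, -275.8]), array([ 436.5, -147.1]), array([ 543.9, -157.7])]
block side [array([ 421.5, -272.8]), array([ 518.7, -282.9])]
boardtop scene F [array([387. , 289.8]), array([614., 355.]), array([609.5, 368. ]), array([378.6, 303.8])]
boardtop side F [array([615.7, 348.3]), array([384.4, 293.7]), array([382.7, 312.8]), array([609.7, 362.8])]
tip scene z262 [array([521. , 246.2, 262. ])] root nut [501.6 318.9 250. ] collar [508.  296.7 250. ]
tip side z262 [521.5 241.2 262. ] rear nut [495.3 340.  250. ] collar side [508.4 287.2 250. ]
tri tip (array([521.7, 244.8, 264.1]), [np.float64(0.37191187993578634), np.float64(0.5545559031130018)])
grey top scene/side z261 [array([497.7, 254.6]), array([533. , 260.9]), array([529.7, 270.5]), array([496.8, 263.8])] [array([534.6, 258.6]), array([499.9, 250.4]), array([498.2, 265.1]), array([530.7, 272.3])]
```

Numbers agree between the two views:
- **Red paddle:** top at about (474.5,-248.5), block x yaw about 84.4°.
- **Rack:** hook tip at about (521,245), rack x yaw about 105.2°.

The red paddle is the beech-coloured one with the dark red blade, in the block at scene (203,230). The green ones stand free on the bench. Next I plan the approach.

```bash
cat >> h.py <<'E'
from scipy.spatial.transform import Rotation as Ro
def pose():
    s=arm.get_state(); q=s["tool_rot"]; return np.array(s["tcp_pos"]),Ro.from_quat([q[1],q[2],q[3],q[0]])
def down(yaw):  # tool x down, tool z at yaw
    y=np.radians(yaw); z=np.array([np.cos(y),np.sin(y),0]); x=np.array([0,0,-1.]); return Ro.from_matrix(np.c_[x,np.cross(z,x),z])
def plan(p0,R0,p1,R1,n):
    p=np.array(p0);rv=(R0.inv()*R1).as_rotvec()/n;d=(np.array(p1)-p)/n;R=R0
    for i in range(n):
        print(R.inv().apply(d).round(1).tolist(),np.degrees(rv).round(2).tolist()); R=R*Ro.from_rotvec(rv)
E
python3 - <<'E'
from h import *
p,R=pose(); print(p,R.as_matrix().round(3))
plan(p,R,[395,160,305],down(2),8); print(); plan([395,160,305],down(2),[474,-235,305],down(-5.6),8)
E
```

```text
[191.69851847 488.78815266 242.33626676] [[ 0.    -0.931  0.365]
 [ 0.     0.365  0.931]
 [-1.    -0.     0.   ]]
[-7.8, -38.7, -29.0] [8.32, 0.0, -0.0]
[-7.8, -42.5, -23.1] [8.32, 0.0, -0.0]
[-7.8, -45.3, -16.7] [8.32, 0.0, -0.0]
[-7.8, -47.3, -10.0] [8.32, 0.0, -0.0]
[-7.8, -48.2, -3.0] [8.32, 0.0, -0.0]
[-7.8, -48.2, 4.0] [8.32, 0.0, -0.0]
[-7.8, -47.1, 10.9] [8.32, 0.0, -0.0]
[-7.8, -45.0, 17.6] [8.32, 0.0, -0.0]

[0.0, -49.7, 8.1] [0.95, 0.0, 0.0]
[0.0, -49.5, 9.0] [0.95, 0.0, 0.0]
[0.0, -49.4, 9.8] [0.95, 0.0, 0.0]
[0.0, -49.2, 10.6] [0.95, 0.0, 0.0]
[0.0, -49.0, 11.4] [0.95, 0.0, 0.0]
[0.0, -48.8, 12.2] [0.95, 0.0, 0.0]
[0.0, -48.6, 13.0] [0.95, 0.0, 0.0]
[0.0, -48.4, 13.8] [0.95, 0.0, 0.0]
```

Emit:
move_arm([
  {"xyz": [-8, -39, -29], "rot": [8.3, 0, 0], "grip": 85},
  {"xyz": [-8, -42.5, -23], "rot": [8.3, 0, 0]},
  {"xyz": [-8, -45, -17], "rot": [8.3, 0, 0]},
  {"xyz": [-8, -47, -10], "rot": [8.3, 0, 0]},
  {"xyz": [-8, -48, -3], "rot": [8.3, 0, 0]},
  {"xyz": [-8, -48, 4], "rot": [8.3, 0, 0]},
  {"xyz": [-8, -47, 11], "rot": [8.3, 0, 0]},
  {"xyz": [-8, -45, 18], "rot": [8.3, 0, 0]},
])

```text
invalid input at $.deltas[1]: expected keys grip, xyz, rot
```

Emit:
move_arm([
  {"xyz": [0, -50, 8], "rot": [1, 0, 0], "grip": 85},
  {"xyz": [0, -50, 9], "rot": [1, 0, 0]},
  {"xyz": [0, -49, 10], "rot": [1, 0, 0]},
  {"xyz": [0, -49, 11], "rot": [1, 0, 0]},
  {"xyz": [0, -49, 11], "rot": [1, 0, 0]},
  {"xyz": [0, -49, 12], "rot": [1, 0, 0]},
  {"xyz": [0, -49, 13], "rot": [1, 0, 0]},
  {"xyz": [0, -48, 14], "rot": [1, 0, 0]},
])

```text
invalid input at $.deltas[1]: expected keys grip, xyz, rot
```

```bash
python3 - <<'E'
from h import *
p,R=pose(); print(p,R.as_matrix().round(3),arm.get_state()["time"])
c=imaging.camera("wrist"); save(c,"w1.png")
for P in([474.5,-248.5,235],[474.5,-248.5,215]): print(proj(c,P))
print(ray(c,[320,240]), np.array(c["K"])[0,0])
E
```

```text
[191.69851847 488.78815266 242.33626676] [[ 0.    -0.931  0.365]
 [ 0.     0.365  0.931]
 [-1.    -0.     0.   ]] 1.3
[[-242.03578636  764.89216654]]
[[-217.17437157  736.3626255 ]]
(array([121.35973141, 516.51250046, 374.59941961]), array([ 0.26849609, -0.11500983, -0.9563904 ])) 341.0389046737094
```

View pics/w1.png

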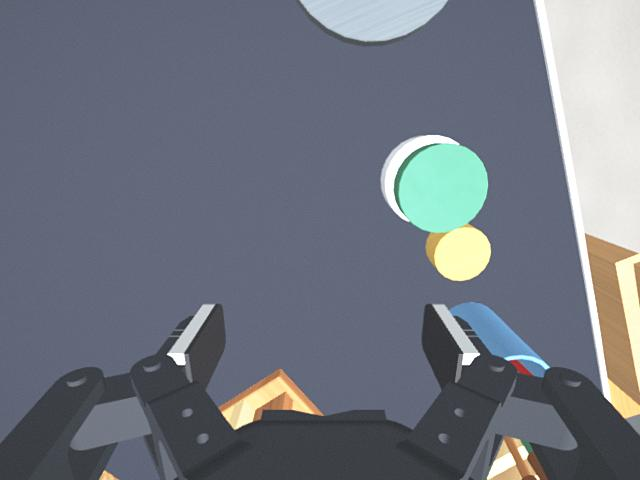

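The moves were refused because every row needs all three keys, so the arm hasn't moved. The picture shows only the start view: the two finger pads at about (200,340) and (450,340). I'll resend.

Emit:
move_arm([
  {"xyz": [-8, -39, -29], "rot": [8.3, 0, 0], "grip": 85},
  {"xyz": [-8, -42.5, -23], "rot": [8.3, 0, 0], "grip": 85},
  {"xyz": [-8, -45, -17], "rot": [8.3, 0, 0], "grip": 85},
  {"xyz": [-8, -47, -10], "rot": [8.3, 0, 0], "grip": 85},
  {"xyz": [-8, -48, -3], "rot": [8.3, 0, 0], "grip": 85},
  {"xyz": [-8, -48, 4], "rot": [8.3, 0, 0], "grip": 85},
  {"xyz": [-8, -47, 11], "rot": [8.3, 0, 0], "grip": 85},
  {"xyz": [-8, -45, 18], "rot": [8.3, 0, 0], "grip": 85},
])

```text
time: 2.15
tcp_pos: [395.9, 158.9, 307.0]
tool_rot: [0.707, -0.011, 0.707, 0.012]
wrist_force: [0.8, 0.8, 0.5]
opening: 0.995
```

Emit:
move_arm([
  {"xyz": [0, -50, 8], "rot": [1, 0, 0], "grip": 85},
  {"xyz": [0, -50, 9], "rot": [1, 0, 0], "grip": 85},
  {"xyz": [0, -49, 10], "rot": [1, 0, 0], "grip": 85},
  {"xyz": [0, -49, 11], "rot": [1, 0, 0], "grip": 85},
  {"xyz": [0, -49, 11], "rot": [1, 0, 0], "grip": 85},
  {"xyz": [0, -49, 12], "rot": [1, 0, 0], "grip": 85},
  {"xyz": [0, -49, 13], "rot": [1, 0, 0], "grip": 85},
  {"xyz": [0, -48, 14], "rot": [1, 0, 0], "grip": 85},
])

```text
time: 2.95
tcp_pos: [473.7, -233.7, 306.4]
tool_rot: [0.706, 0.036, 0.706, -0.036]
wrist_force: [1.2, -0.0, 0.4]
opening: 0.99
```

```bash
python3 - <<'E'
from h import *
p,R=pose(); print(p,R.as_matrix().round(3),arm.get_state()["time"])
c=imaging.camera("wrist"); save(c,"w1.png")
for P in([474.5,-248.5,235],[474.5,-248.5,215]): print(proj(c,P))
E
```

```text
[ 473.70902454 -233.65391831  306.42856686] [[ 0.001  0.102  0.995]
 [-0.     0.995 -0.102]
 [-1.    -0.     0.001]] 2.95
[[325.1286405  282.81546477]]
[[324.91679351 271.18642958]]
```

View pics/w1.png

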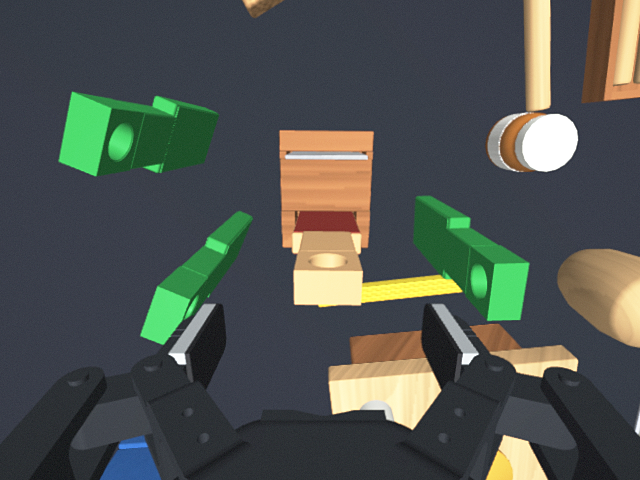

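```bash
python3 - <<'E'
from h import *
np.set_printoptions(precision=1,suppress=True)
c=imaging.camera("wrist"); p,R=pose()
P=np.array([atz(c,q,235) for q in([294,277],[362,277],[362,304],[294,305])]);print(P[:,:2],P.mean(0))
t=P.mean(0)
for q in([143,338],[190,345],[180,305],[252,217],[487,318],[526,318],[520,262],[417,199]):print(q,R.inv().apply(atz(c,q,220)-t))
t[2]=207
print(R.inv().apply(t-p))
E
```

```text
[[ 454.9 -247.4]
 [ 498.2 -252.1]
 [ 496.7 -271.3]
 [ 452.3 -267.1]] [ 475.5 -259.5  235. ]
[143, 338] [  15.4  -45.2 -135.4]
[190, 345] [  15.3  -51.  -101.4]
[180, 305] [  15.3  -18.1 -104.5]
[252, 217] [ 15.2  45.6 -49.3]
[487, 318] [ 14.6 -28.7 114.5]
[526, 318] [ 14.5 -28.9 142.8]
[520, 262] [ 14.6  14.2 130.9]
[417, 199] [14.8 57.3 57. ]
[ 97.1 -22.9   4.9]
```

```bash
python3 - <<'E'
from h import *
cs=[imaging.camera(n) for n in("wrist","scene","side")]
x=np.array([.1,.995,0]);y=np.array([-.995,.1,0]);z=np.array([0,0,1.])
ctr=np.array([475.5,-249.5,0]); bc=ctr+35*x
out=[]
for c,(x0,y0,w,h) in zip(cs,((270,120,110,200),(160,195,120,109),(320,130,120,109))):
    im=c["image"][:,:,::-1].copy(); s=3
    im=cv2.resize(im[y0:y0+h,x0:x0+w],None,fx=s,fy=s,interpolation=cv2.INTER_CUBIC)
    def poly(P,col):
        q=(proj(c,P)-[x0,y0]+.5)*s; cv2.polylines(im,[q.astype(int).reshape(-1,1,2)],True,col,1)
    for zz in(235,140): poly([ctr+a*12*x+b*22*y+zz*z for a,b in((1,1),(1,-1),(-1,-1),(-1,1))],(255,0,0))
    poly([bc+a*65*x+b*50*y+60*z for a,b in((1,1),(1,-1),(-1,-1),(-1,1))],(0,255,255))
    out.append(im)
r=np.vstack(out[1:]);l=np.zeros((r.shape[0],330,3),np.uint8);l[:600]=out[0][:r.shape[0]]
m=np.hstack([l,r])[:600];print(m.shape);cv2.imwrite("pics/m2.png",m)
E
```

```text
(600, 690, 3)
```

View pics/m2.png

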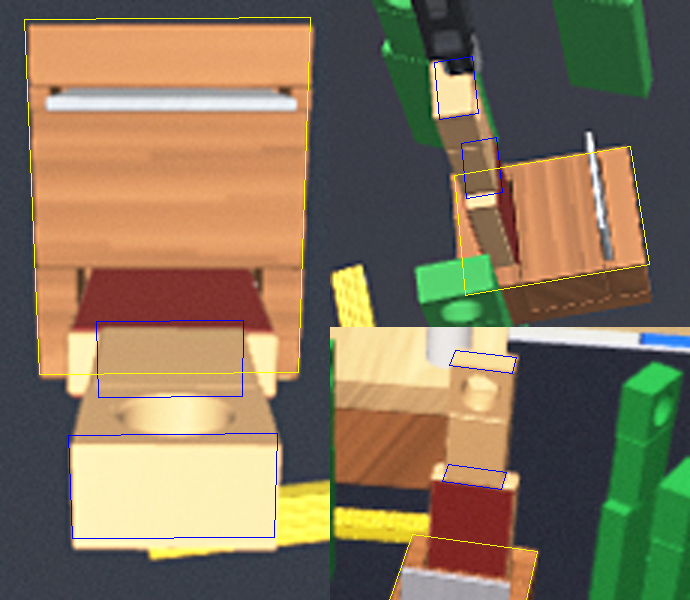

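Emit:
move_arm([
  {"xyz": [0, -9, 2], "rot": [0, 0, 0], "grip": 85},
  {"xyz": [5, -8, 2], "rot": [0, 0, 0], "grip": 85},
  {"xyz": [25, 0, 0], "rot": [0, 0, 0], "grip": 85},
  {"xyz": [25, 0, 0], "rot": [0, 0, 0], "grip": 85},
  {"xyz": [25, 0, 0], "rot": [0, 0, 0], "grip": 85},
  {"xyz": [19, 0, 0], "rot": [0, 0, 0], "grip": 85},
  {"xyz": [0, 0, 0], "rot": [0, 0, 0], "grip": 70},
  {"xyz": [0, 0, 0], "rot": [0, 0, 0], "grip": 55},
])

```text
time: 4.0
tcp_pos: [476.2, -248.7, 207.9]
tool_rot: [0.706, 0.036, 0.706, -0.036]
wrist_force: [0.9, 0.0, -0.1]
opening: 0.686
```

Emit:
move_arm([
  {"xyz": [0, 0, 0], "rot": [0, 0, 0], "grip": 48},
  {"xyz": [0, 0, 0], "rot": [0, 0, 0], "grip": 44},
  {"xyz": [0, 0, 0], "rot": [0, 0, 0], "grip": 38},
  {"xyz": [0, 0, 0], "rot": [0, 0, 0], "grip": 38},
  {"xyz": [0, 0, 0], "rot": [0, 0, 0], "grip": 38},
], force=50)

```text
time: 4.5
tcp_pos: [476.4, -249.2, 209.1]
tool_rot: [0.707, 0.035, 0.705, -0.036]
wrist_force: [-1.6, 0.7, 5.4]
opening: 0.507
```

Emit:
move_arm([
  {"xyz": [-5, 0, 0], "rot": [0, 0, 0], "grip": 38},
  {"xyz": [-10, 0, 0], "rot": [0, 0, 0], "grip": 38},
  {"xyz": [-15, 0, 0], "rot": [0, 0, 0], "grip": 38},
  {"xyz": [-20, 0, 0], "rot": [0, 0, 0], "grip": 38},
  {"xyz": [-20, 0, 0], "rot": [0, 0, 0], "grip": 38},
  {"xyz": [-20, 0, 0], "rot": [0, 0, 0], "grip": 38},
  {"xyz": [-15, 0, 0], "rot": [0, 0, 0], "grip": 38},
  {"xyz": [-10, 0, 0], "rot": [0, 0, 0], "grip": 38},
])

```text
time: 5.3
tcp_pos: [476.2, -248.9, 324.8]
tool_rot: [0.707, 0.035, 0.705, -0.036]
wrist_force: [0.4, 0.1, -0.8]
opening: 0.51
```

```bash
python3 - <<'E'
from h import *
p,R=pose();s=arm.get_state(); print(p,s["wrist_force"],s["wrist_torque"],s["opening"],s["time"])
u=np.array([.262,-.965,0]) # hook outward
tip=np.array([521.3,244.8,0])
t=tip+ u*50; t[2]=p[2]   # red centre 50 out from the tip centre
print(t); plan(p,R,t,down(15.2),12)
E
```

```text
[ 476.21505033 -248.88837079  324.80964967] [ 0.37211782  0.05118642 -0.76899369] [-0.01139845  0.00647884  0.00665404] 0.5095302904030088 5.3
[534.4        196.55       324.80964967]
[-0.0, 37.4, 1.1] [-1.75, 0.01, 0.01]
[-0.0, 37.4, 2.2] [-1.75, 0.01, 0.01]
[-0.0, 37.3, 3.3] [-1.75, 0.01, 0.01]
[-0.0, 37.2, 4.5] [-1.75, 0.01, 0.01]
[-0.0, 37.0, 5.6] [-1.75, 0.01, 0.01]
[-0.0, 36.8, 6.7] [-1.75, 0.01, 0.01]
[-0.0, 36.6, 7.9] [-1.75, 0.01, 0.01]
[-0.0, 36.3, 9.0] [-1.75, 0.01, 0.01]
[-0.0, 36.0, 10.1] [-1.75, 0.01, 0.01]
[-0.0, 35.7, 11.2] [-1.75, 0.01, 0.01]
[-0.0, 35.4, 12.3] [-1.75, 0.01, 0.01]
[-0.0, 35.0, 13.3] [-1.75, 0.01, 0.01]
```

Emit:
move_arm([
  {"xyz": [0, 20, 0.5], "rot": [-1, 0, 0], "grip": 38},
  {"xyz": [0, 37, 1.5], "rot": [-1.8, 0, 0], "grip": 38},
  {"xyz": [0, 37, 2.5], "rot": [-1.8, 0, 0], "grip": 38},
  {"xyz": [0, 37, 4], "rot": [-1.8, 0, 0], "grip": 38},
  {"xyz": [0, 37, 5], "rot": [-1.8, 0, 0], "grip": 38},
  {"xyz": [0, 37, 6], "rot": [-1.8, 0, 0], "grip": 38},
  {"xyz": [0, 37, 7], "rot": [-1.8, 0, 0], "grip": 38},
  {"xyz": [0, 37, 8], "rot": [-1.8, 0, 0], "grip": 38},
])

```text
time: 6.1
tcp_pos: [509.7, 32.4, 322.7]
tool_rot: [0.706, -0.048, 0.705, 0.048]
wrist_force: [0.7, 1.5, -1.8]
opening: 0.509
```

Emit:
move_arm([
  {"xyz": [0, 37, 10], "rot": [-1.8, 0, 0], "grip": 38},
  {"xyz": [0, 36, 11], "rot": [-1.8, 0, 0], "grip": 38},
  {"xyz": [0, 35, 12], "rot": [-1.8, 0, 0], "grip": 38},
  {"xyz": [0, 25, 9], "rot": [-1.8, 0, 0], "grip": 38},
  {"xyz": [0, 10, 4], "rot": [-0.4, 0, 0], "grip": 38},
  {"xyz": [0, 0, 0], "rot": [0, 0, 0], "grip": 38},
  {"xyz": [0, 0, 0], "rot": [0, 0, 0], "grip": 38},
])

```text
time: 6.8
tcp_pos: [528.8, 179.1, 322.4]
tool_rot: [0.701, -0.094, 0.701, 0.094]
wrist_force: [0.4, -0.5, -2.2]
opening: 0.51
```

```bash
python3 - <<'E'
from h import *
p,R=pose();s=arm.get_state(); print(p,R.as_matrix().round(3),s["wrist_force"],s["wrist_torque"],s["opening"],s["time"])
w=imaging.camera("wrist");a=imaging.camera("scene");b=imaging.camera("side")
def cr(c,x,y,w,h,s): return cv2.resize(c["image"][y:y+h,x:x+w,::-1],None,fx=s,fy=s,interpolation=cv2.INTER_CUBIC)
W=cr(w,170,120,300,300,4/3);A=cr(a,390,95,160,80,2.5);B=cr(b,250,240,160,120,2.5)
A=cr(a,380,90,200,150,2);B=cr(b,230,200,200,150,2)
L=np.zeros((600,400,3),np.uint8);L[:400]=W
m=np.hstack([L,np.vstack([A,B])]);cv2.imwrite("pics/m3.png",m)
import pickle;pickle.dump([w,a,b],open("m3.pkl","wb"))
E
```

```text
[528.83734843 179.10859191 322.43301611] [[-0.    -0.264  0.964]
 [-0.     0.964  0.264]
 [-1.    -0.    -0.   ]] [ 0.35342305 -0.45663547 -2.2081432 ] [ 0.01523253 -0.03197651  0.04954736] 0.5100965743692046 6.8
```

View pics/m3.png

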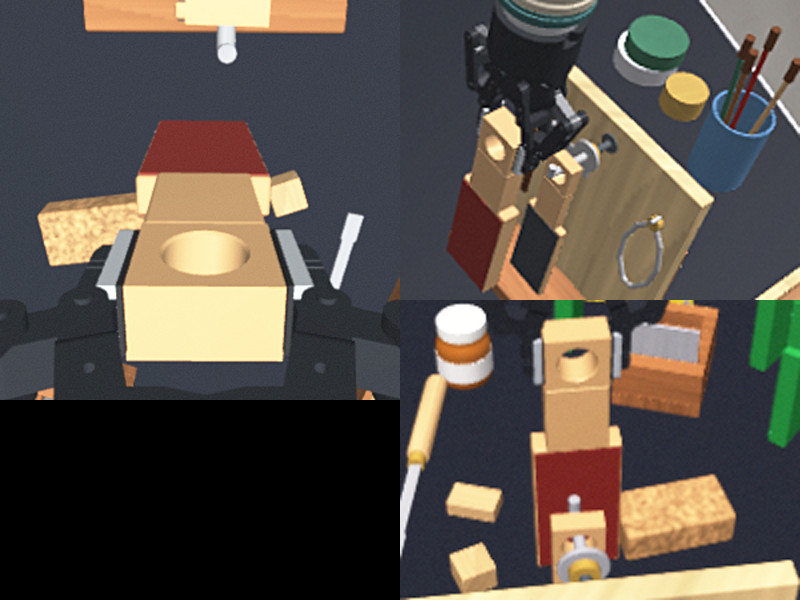

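The picture shows the red paddle held square between the pads, with its eye at about (205,255) in the wrist crop. The hook tip is at (227,45) in that crop, and the grey paddle is still hanging. I'll work out the offset of the hook relative to the paddle in the tool frame.

```bash
python3 - <<'E'
from h import *
import pickle;w,a,b=pickle.load(open("m3.pkl","rb"))
np.set_printoptions(precision=1,suppress=True)
p,R=pose(); T=lambda P:R.inv().apply(P-p)
Wp=lambda x,y:[170+x*.75,120+y*.75];A=lambda x,y:[380+(x-400)/2,90+y/2];B=lambda x,y:[230+(x-400)/2,200+(y-300)/2]
print("wrist top corners",[T(atz(w,q,p[2]+26)) for q in(Wp(125,362),Wp(284,361),Wp(287,286),Wp(133,287))])
print("wrist tip",[T(atz(w,Wp(x,y),z)) for x,y,z in((226,30,262),(228,52,254),(228,60,246))],"grey top",[T(atz(w,Wp(x,25),261)) for x in(184,270)])
print("scene eye",T(atz(a,A(494,147),p[2]+6)),"side eye",T(atz(b,B(578,364),p[2]+6)))
print("side red top",[T(atz(b,q,p[2]+26)) for q in(B(549,325),B(606,319),B(610,349),B(543,353))])
print("tip side",T(atz(b,B(574,497),262)),"tip scene(prev)",T(np.array([521,246.2,262])))
print("rear nut side",T(np.array([495.3,340,250])),"root scene",T(np.array([501.6,318.9,250])))
E
```

```text
wrist top corners [array([-26. , -16. , -21.7]), array([-26. , -15.6,  23.5]), array([-26. ,   8.9,  23. ]), array([-26. ,   8.6, -18.2])]
wrist tip [array([60.6, 73.1,  9.7]), array([68.6, 63.8, 11.1]), array([76.6, 59.8, 11.6])] grey top [array([61.6, 75. , -7.4]), array([61.6, 75. , 27.7])]
scene eye [ -6.  -14.9  -0.8] side eye [-6.   8.4 -0.7]
side red top [array([-26. ,  -9.5,  16. ]), array([-26. , -11.3, -21.8]), array([-26. ,  20.9, -19.4]), array([-26. ,  19.5,  22.9])]
tip side [60.6 63.   9. ] tip scene(prev) [60.6 67.2 10.1]
rear nut side [ 72.6 164.4  10. ] root scene [ 72.6 142.4  10.6]
```

Emit:
move_arm([
  {"xyz": [5, 6, 3], "rot": [0, 0, 0], "grip": 38},
  {"xyz": [12, 8, 4], "rot": [0, 0, 0], "grip": 38},
  {"xyz": [15, 6, 3], "rot": [0, 0, 0], "grip": 38},
  {"xyz": [15, 2, 0], "rot": [0, 0, 0], "grip": 38},
  {"xyz": [14, 0, 0], "rot": [0, 0, 0], "grip": 38},
  {"xyz": [10, 0, 0], "rot": [0, 0, 0], "grip": 38},
  {"xyz": [3.5, 0, 0], "rot": [0, 0, 0], "grip": 38},
  {"xyz": [0, 0, 0], "rot": [0, 0, 0], "grip": 38},
])

```text
time: 7.75
tcp_pos: [532.5, 203.6, 247.4]
tool_rot: [0.701, -0.095, 0.701, 0.095]
wrist_force: [0.3, -0.3, -1.8]
opening: 0.511
```

```bash
python3 - <<'E'
from h import *
p,R=pose();s=arm.get_state(); print(p,s["wrist_force"],s["wrist_torque"],s["time"])
w=imaging.camera("wrist");a=imaging.camera("scene");b=imaging.camera("side")
def cr(c,x,y,w,h,s): return cv2.resize(c["image"][y:y+h,x:x+w,::-1],None,fx=s,fy=s,interpolation=cv2.INTER_CUBIC)
W=cr(w,220,80,200,300,2);A=cr(a,420,120,100,75,4);B=cr(b,270,230,100,75,4)
m=np.hstack([W,np.vstack([A,B])]);cv2.imwrite("pics/m4.png",m)
import pickle;pickle.dump([w,a,b],open("m4.pkl","wb"))
E
```

```text
[532.49735622 203.59380413 247.36166335] [ 0.25231944 -0.26989408 -1.76670483] [0.00780548 0.02071878 0.02422905] 7.75
```

View pics/m4.png

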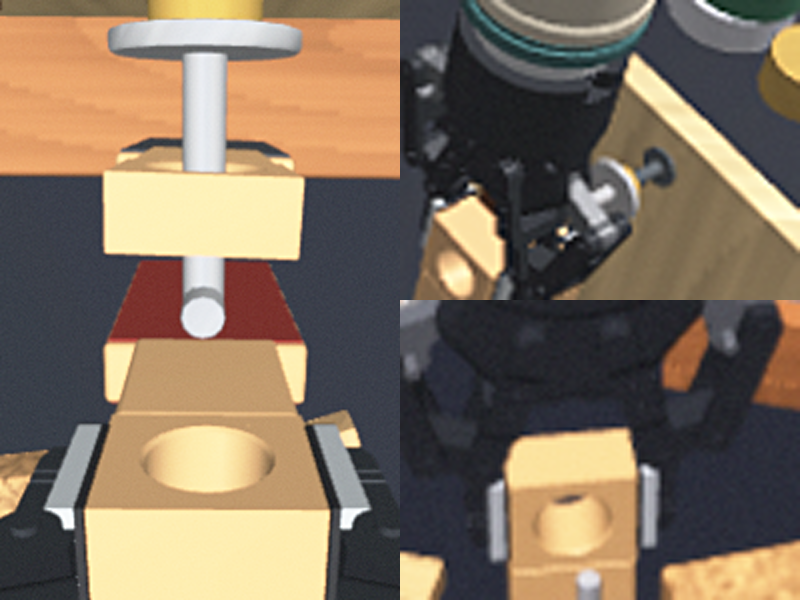

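```bash
python3 - <<'E'
from h import *
import pickle;w,a,b=pickle.load(open("m4.pkl","rb"))
np.set_printoptions(precision=1,suppress=True)
p,R=pose(); T=lambda P:R.inv().apply(P-p)
W=lambda x,y:[220+x/2,80+y/2];B=lambda x,y:[270+(x-400)/4,230+(y-300)/4]; A=lambda x,y:[420+(x-400)/4,120+y/4]
f=lambda n,L:print(n,*[T(atz(w,W(x,y),z)) for x,y,z in L])
f("tip",[(203,318,262)]);f("arm",[(205,265,254),(205,80,254)])
f("grey top f/b L/R",[(104,252,261),(303,258,261),(302,178,261),(105,172,261)])
f("red top back edge",[(86,508,p[2]+26),(330,510,p[2]+26)])
f("red eye back face",[(208,427,p[2]+6+13),(208,492,p[2]+6+13)])
f("collar",[(110,52,250),(302,52,250),(205,52,267)])
print("side eye back face",T(atz(b,B(571,525),p[2]+6)),"side top back edge",[T(atz(b,q,p[2]+26)) for q in(B(507,488),B(636,477))],"tip",T(atz(b,B(588,575),262)))
# eye height by triangulating: side ray at plane tool y = 8.7
o,d=ray(b,B(571,525));o=T(o);d=R.inv().apply(d);print("eye height rel TCP(side, y=8.7)",-(o+d*(8.7-o[1])/d[1]))
o,d=ray(a,A(454,272));o=T(o);d=R.inv().apply(d);print("scene, y=-15.3",-(o+d*(-15.3-o[1])/d[1]))
o,d=ray(w,W(208,508));o=T(o);d=R.inv().apply(d);print("wrist top edge, y=8.7",-(o+d*(8.7-o[1])/d[1]))
E
```

```text
tip [-13.2  40.5  -0.2]
arm [-5.2 48.5  0.2] [-5.2 81.3  0.2]
grey top f/b L/R [-12.2  52.4 -17.6] [-12.2  51.3  17.5] [-12.2  65.2  16.8] [-12.2  66.2 -16.8]
red top back edge [-26.    9.5 -20.8] [-26.    9.   22.2]
red eye back face [-19.   21.8   0.7] [-19.    8.4   0.7]
collar [ -1.2  86.2 -16.7] [-1.2 86.2 17.4] [-18.2  84.8   0.2]
side eye back face [-6.   9.6  0.6] side top back edge [array([-26. ,   9.6,  21.8]), array([-26. ,  10. , -21.4])] tip [-13.2  40.4  -1.2]
eye height rel TCP(side, y=8.7) [ 5.1 -8.7 -0.5]
scene, y=-15.3 [ 6.2 15.3  0.2]
wrist top edge, y=8.7 [24.8 -8.7 -0.7]
```

Everything lines up: the eye is 252.7 high and needs +1, sideways about -1, tip inner side at 44.5, grey front at 52 and collar at 85.5 in the tool frame. I'll pass over the tip gently.

Emit:
move_arm([
  {"xyz": [-1.2, 2, -1], "rot": [0, 0, 0], "grip": 38},
  {"xyz": [0, 5, 0], "rot": [0, 0, 0], "grip": 38},
  {"xyz": [0, 6, 0], "rot": [0, 0, 0], "grip": 38},
  {"xyz": [0, 6, 0], "rot": [0, 0, 0], "grip": 38},
  {"xyz": [0, 6, 0], "rot": [0, 0, 0], "grip": 38},
  {"xyz": [0, 5, 0], "rot": [0, 0, 0], "grip": 38},
  {"xyz": [0, 4, 0], "rot": [0, 0, 0], "grip": 38},
  {"xyz": [0, 2, 0], "rot": [0, 0, 0], "grip": 38},
])

```text
time: 8.7
tcp_pos: [521.9, 238.7, 249.0]
tool_rot: [0.701, -0.095, 0.701, 0.095]
wrist_force: [0.1, -0.9, -2.1]
opening: 0.511
```

Emit:
move_arm([
  {"xyz": [0, 1, 0], "rot": [0, 0, 0], "grip": 38},
  {"xyz": [0, 0, 0], "rot": [0, 0, 0], "grip": 38},
  {"xyz": [0, 0, 0], "rot": [0, 0, 0], "grip": 38},
])

```text
time: 9.0
tcp_pos: [521.9, 239.1, 249.0]
tool_rot: [0.701, -0.095, 0.701, 0.095]
wrist_force: [-0.3, 1.1, -1.2]
opening: 0.508
```

Emit:
move_arm([
  {"xyz": [0, 1.5, 0], "rot": [0, 0, 0], "grip": 38},
  {"xyz": [0, 1.5, 0], "rot": [0, 0, 0], "grip": 38},
  {"xyz": [0, 1, 0], "rot": [0, 0, 0], "grip": 38},
  {"xyz": [0, 1, 0], "rot": [0, 0, 0], "grip": 38},
  {"xyz": [0, 1, 0], "rot": [0, 0, 0], "grip": 38},
  {"xyz": [0, 1, 0], "rot": [0, 0, 0], "grip": 38},
  {"xyz": [0, 1, 0], "rot": [0, 0, 0], "grip": 38},
  {"xyz": [0, 1, 0], "rot": [0, 0, 0], "grip": 38},
])

```text
time: 9.8
tcp_pos: [519.4, 248.0, 249.0]
tool_rot: [0.701, -0.095, 0.701, 0.095]
wrist_force: [0.9, -0.9, -1.5]
opening: 0.508
```

Emit:
move_arm([
  {"xyz": [0, 1.2, 0], "rot": [0, 0, 0], "grip": 38},
  {"xyz": [0, 1.2, 0], "rot": [0, 0, 0], "grip": 38},
  {"xyz": [0, 1.2, 0], "rot": [0, 0, 0], "grip": 38},
  {"xyz": [0, 1.2, 0], "rot": [0, 0, 0], "grip": 38},
  {"xyz": [0, 1.2, 0], "rot": [0, 0, 0], "grip": 38},
])

```text
time: 10.3
tcp_pos: [517.8, 253.8, 249.0]
tool_rot: [0.701, -0.095, 0.701, 0.095]
wrist_force: [-0.7, -1.0, -1.4]
opening: 0.51
```

```bash
python3 - <<'E'
from h import *
p,R=pose();s=arm.get_state(); print(p,s["wrist_force"],s["wrist_torque"],s["time"])
y=np.array([-.264,.964,0]);print("travel",(p-[532.5,203.6,247.4])@y, "F along",np.array(s["wrist_force"])@y)
w=imaging.camera("wrist");b=imaging.camera("side")
def cr(c,x,y,w,h,s): return cv2.resize(c["image"][y:y+h,x:x+w,::-1],None,fx=s,fy=s,interpolation=cv2.INTER_CUBIC)
m=np.hstack([cr(w,220,130,200,300,2),np.vstack([cr(b,270,250,100,150,4)])]);cv2.imwrite("pics/m5.png",m)
E
```

```text
[517.81034156 253.80425102 249.03074402] [-0.67273076 -0.95557852 -1.42398773] [-0.04134431 -0.03482565  0.0072385 ] 10.3
travel 52.27496781461372 F along -0.7435767705784398
```

View pics/m5.png

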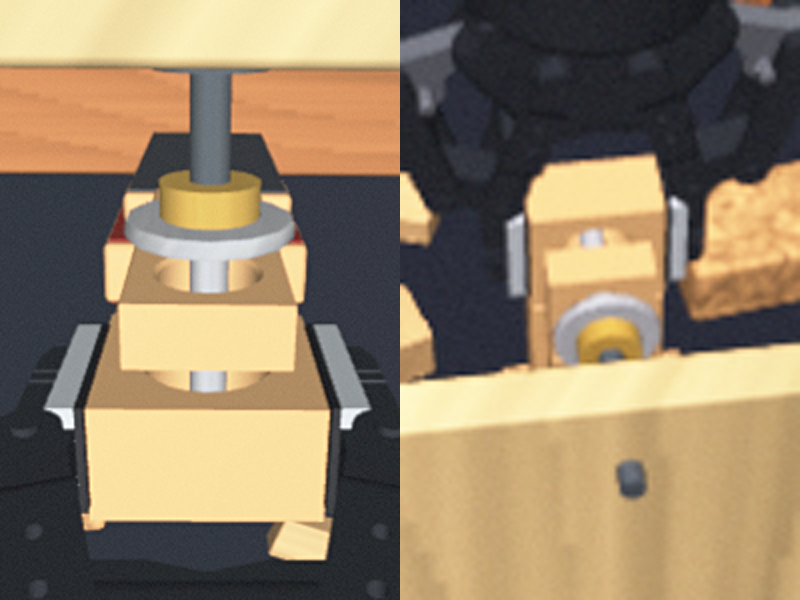

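The hook passes through both eyes with the red paddle against the grey (wrist crop: hook at (208,380), grey top at (208,335), collar at (210,235)), and both are plumb. About 10 mm remain to the collar, so I'll keep feeling forward.

Emit:
move_arm([
  {"xyz": [0, 1, 0], "rot": [0, 0, 0], "grip": 38},
  {"xyz": [0, 1, 0], "rot": [0, 0, 0], "grip": 38},
  {"xyz": [0, 1, 0], "rot": [0, 0, 0], "grip": 38},
  {"xyz": [0, 1, 0], "rot": [0, 0, 0], "grip": 38},
  {"xyz": [0, 1, 0], "rot": [0, 0, 0], "grip": 38},
  {"xyz": [0, 1, 0], "rot": [0, 0, 0], "grip": 38},
  {"xyz": [0, 0.7, 0], "rot": [0, 0, 0], "grip": 38},
  {"xyz": [0, 0, 0], "rot": [0, 0, 0], "grip": 38},
])

```text
time: 11.2
tcp_pos: [516.0, 260.3, 249.0]
tool_rot: [0.701, -0.095, 0.701, 0.095]
wrist_force: [0.8, -0.7, -1.3]
opening: 0.508
```

Emit:
move_arm([
  {"xyz": [0, 0.6, 0], "rot": [0, 0, 0], "grip": 38},
  {"xyz": [0, 0.4, 0], "rot": [0, 0, 0], "grip": 38},
])

```text
time: 11.4
tcp_pos: [515.8, 261.1, 249.0]
tool_rot: [0.701, -0.095, 0.701, 0.095]
wrist_force: [1.1, -0.3, -1.8]
opening: 0.508
```

Emit:
move_arm([
  {"xyz": [0, 0.5, 0], "rot": [0, 0, 0], "grip": 38},
  {"xyz": [0, 0, 0], "rot": [0, 0, 0], "grip": 38},
])

```text
time: 11.6
tcp_pos: [515.6, 261.7, 249.0]
tool_rot: [0.701, -0.095, 0.701, 0.095]
wrist_force: [-1.1, 0.3, -1.6]
opening: 0.505
```

Emit:
move_arm([
  {"xyz": [0, 0.5, 0], "rot": [0, 0, 0], "grip": 38},
  {"xyz": [0, 0, 0], "rot": [0, 0, 0], "grip": 38},
])

```text
time: 11.8
tcp_pos: [515.5, 262.1, 249.0]
tool_rot: [0.701, -0.095, 0.701, 0.095]
wrist_force: [-1.1, 0.2, -2.2]
opening: 0.511
```

Emit:
move_arm([
  {"xyz": [0, 0.5, 0], "rot": [0, 0, 0], "grip": 38},
  {"xyz": [0, 0, 0], "rot": [0, 0, 0], "grip": 38},
])

```text
time: 12.0
tcp_pos: [515.4, 262.6, 249.0]
tool_rot: [0.701, -0.095, 0.701, 0.095]
wrist_force: [-0.0, 0.1, -1.2]
opening: 0.505
```

Emit:
move_arm([
  {"xyz": [0, 0.5, 0], "rot": [0, 0, 0], "grip": 38},
  {"xyz": [0, 0, 0], "rot": [0, 0, 0], "grip": 38},
])

```text
time: 12.2
tcp_pos: [515.3, 263.1, 249.0]
tool_rot: [0.701, -0.095, 0.701, 0.095]
wrist_force: [0.0, 0.3, -2.2]
opening: 0.503
```

```bash
python3 - <<'E'
from h import *
y=np.array([-.264,.964,0]);z=np.array([.964,.264,0])
p,R=pose();s=arm.get_state(); print(p,"travel",(p-[532.5,203.6,247.4])@y, "F",np.array(s["wrist_force"])@y,"Mz",np.array(s["wrist_torque"])@z)
for i in range(5):
    w=imaging.camera("wrist");s=arm.get_state();print("F",np.array(s["wrist_force"])@y,"Mz",np.array(s["wrist_torque"])@z)
cv2.imwrite("pics/m6.png",cv2.resize(w["image"][130:430,220:420,::-1],None,fx=2,fy=2,interpolation=cv2.INTER_CUBIC))
E
```

```text
[515.25659912 263.08759634 249.02223752] travel 61.89830070109322 F 0.31614842537886 Mz -0.026229628354706734
F 0.9588919253797868 Mz -0.012560428226867908
F 0.1323444086715076 Mz 0.0015010442894768253
F -1.0984725373307063 Mz 0.0076130898692694715
F -0.6802464406989642 Mz -0.019910123942843427
F 0.23924122096287664 Mz -0.03026632758502693
```

View pics/m6.png

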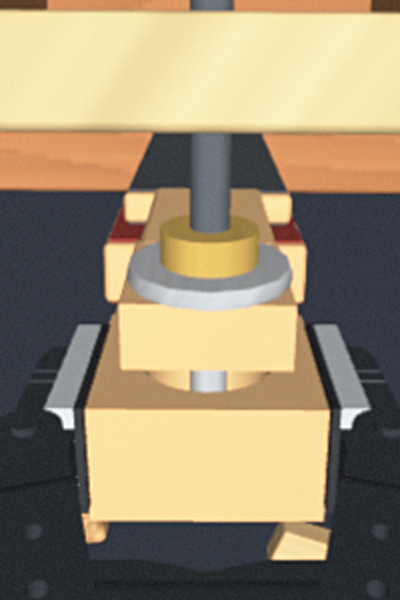

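The grey paddle is close to the collar (crop rows 290-305) and still flush with the red one. No stop is felt yet, so I'll continue in small steps.

Emit:
move_arm([
  {"xyz": [0, 0.5, 0], "rot": [0, 0, 0], "grip": 38},
  {"xyz": [0, 0, 0], "rot": [0, 0, 0], "grip": 38},
])

```text
time: 12.65
tcp_pos: [515.1, 263.6, 249.0]
tool_rot: [0.701, -0.095, 0.701, 0.095]
wrist_force: [0.6, -0.7, -1.1]
opening: 0.509
```

Emit:
move_arm([
  {"xyz": [0, 0.5, 0], "rot": [0, 0, 0], "grip": 38},
  {"xyz": [0, 0, 0], "rot": [0, 0, 0], "grip": 38},
])

```text
time: 12.85
tcp_pos: [515.0, 264.1, 249.0]
tool_rot: [0.701, -0.095, 0.701, 0.095]
wrist_force: [-0.3, -0.2, -2.0]
opening: 0.51
```

Emit:
move_arm([
  {"xyz": [0, 0.5, 0], "rot": [0, 0, 0], "grip": 38},
  {"xyz": [0, 0, 0], "rot": [0, 0, 0], "grip": 38},
])

```text
time: 13.05
tcp_pos: [515.0, 264.2, 249.1]
tool_rot: [0.701, -0.095, 0.701, 0.094]
wrist_force: [0.3, -1.8, -1.3]
opening: 0.509
```

Emit:
move_arm([
  {"xyz": [0, 0.4, 0], "rot": [0, 0, 0], "grip": 38},
  {"xyz": [0, 0, 0], "rot": [0, 0, 0], "grip": 38},
])

```text
time: 13.25
tcp_pos: [515.0, 264.2, 249.0]
tool_rot: [0.701, -0.095, 0.701, 0.094]
wrist_force: [0.7, -4.6, -0.7]
opening: 0.509
```

Contact with the collar: the TCP stopped at 264.2 with 4.6 N. I'll back off about 1.4 mm from there.

Emit:
move_arm([
  {"xyz": [0, -1, 0], "rot": [0, 0, 0], "grip": 38},
  {"xyz": [0, -1.2, 0], "rot": [0, 0, 0], "grip": 38},
  {"xyz": [0, 0, 0], "rot": [0, 0, 0], "grip": 38},
])

```text
time: 13.55
tcp_pos: [515.3, 262.9, 249.0]
tool_rot: [0.701, -0.095, 0.701, 0.095]
wrist_force: [0.2, 0.4, -1.9]
opening: 0.509
```

Emit:
move_arm([
  {"xyz": [1, 0, 0], "rot": [0, 0, 0], "grip": 38},
  {"xyz": [1.5, 0, 0], "rot": [0, 0, 0], "grip": 38},
  {"xyz": [1.5, 0, 0], "rot": [0, 0, 0], "grip": 38},
  {"xyz": [1, 0, 0], "rot": [0, 0, 0], "grip": 38},
  {"xyz": [0, 0, 0], "rot": [0, 0, 0], "grip": 38},
])

```text
time: 14.05
tcp_pos: [515.3, 262.8, 243.7]
tool_rot: [0.701, -0.095, 0.701, 0.095]
wrist_force: [0.1, 0.4, -1.6]
opening: 0.51
```

Emit:
move_arm([
  {"xyz": [1, 0, 0], "rot": [0, 0, 0], "grip": 38},
  {"xyz": [1.5, 0, 0], "rot": [0, 0, 0], "grip": 38},
  {"xyz": [1.5, 0, 0], "rot": [0, 0, 0], "grip": 38},
  {"xyz": [1, 0, 0], "rot": [0, 0, 0], "grip": 38},
  {"xyz": [0, 0, 0], "rot": [0, 0, 0], "grip": 38},
])

```text
time: 14.55
tcp_pos: [515.3, 262.7, 238.8]
tool_rot: [0.701, -0.095, 0.701, 0.095]
wrist_force: [0.1, 0.6, -1.9]
opening: 0.506
```

Emit:
move_arm([
  {"xyz": [0.7, 0, 0], "rot": [0, 0, 0], "grip": 38},
  {"xyz": [0.5, 0, 0], "rot": [0, 0, 0], "grip": 38},
  {"xyz": [0, 0, 0], "rot": [0, 0, 0], "grip": 38},
])

```text
time: 14.85
tcp_pos: [515.3, 262.8, 237.7]
tool_rot: [0.701, -0.095, 0.701, 0.095]
wrist_force: [0.1, -0.4, -1.4]
opening: 0.507
```

Emit:
move_arm([
  {"xyz": [0.6, 0, 0], "rot": [0, 0, 0], "grip": 38},
  {"xyz": [0.6, 0, 0], "rot": [0, 0, 0], "grip": 38},
  {"xyz": [0, 0, 0], "rot": [0, 0, 0], "grip": 38},
])

```text
time: 15.15
tcp_pos: [515.3, 262.8, 236.5]
tool_rot: [0.701, -0.095, 0.701, 0.095]
wrist_force: [-0.2, -0.2, -2.2]
opening: 0.509
```

Emit:
move_arm([
  {"xyz": [0.5, 0, 0], "rot": [0, 0, 0], "grip": 38},
  {"xyz": [0, 0, 0], "rot": [0, 0, 0], "grip": 38},
])

```text
time: 15.35
tcp_pos: [515.3, 262.8, 236.1]
tool_rot: [0.701, -0.095, 0.701, 0.095]
wrist_force: [-0.7, -0.2, -1.5]
opening: 0.508
```

Emit:
move_arm([
  {"xyz": [0.5, 0, 0], "rot": [0, 0, 0], "grip": 38},
  {"xyz": [0, 0, 0], "rot": [0, 0, 0], "grip": 38},
])

```text
time: 15.55
tcp_pos: [515.3, 262.8, 235.6]
tool_rot: [0.701, -0.095, 0.701, 0.095]
wrist_force: [-0.5, 0.1, -2.0]
opening: 0.505
```

Emit:
move_arm([
  {"xyz": [0.5, 0, 0], "rot": [0, 0, 0], "grip": 38},
  {"xyz": [0, 0, 0], "rot": [0, 0, 0], "grip": 38},
])

```text
time: 15.75
tcp_pos: [515.4, 262.7, 235.1]
tool_rot: [0.701, -0.095, 0.701, 0.095]
wrist_force: [-0.2, -1.2, -1.6]
opening: 0.51
```

Emit:
move_arm([
  {"xyz": [0.5, 0, 0], "rot": [0, 0, 0], "grip": 38},
  {"xyz": [0, 0, 0], "rot": [0, 0, 0], "grip": 38},
])

```text
time: 15.95
tcp_pos: [515.4, 262.8, 234.9]
tool_rot: [0.701, -0.095, 0.701, 0.095]
wrist_force: [-0.5, -0.7, -0.6]
opening: 0.512
```

Emit:
move_arm([
  {"xyz": [0.3, 0, 0], "rot": [0, 0, 0], "grip": 38},
  {"xyz": [0, 0, 0], "rot": [0, 0, 0], "grip": 38},
  {"xyz": [0, 0, 0], "rot": [0, 0, 0], "grip": 38},
])

```text
time: 16.25
tcp_pos: [515.4, 262.8, 234.9]
tool_rot: [0.701, -0.095, 0.7, 0.095]
wrist_force: [-1.2, 0.1, 4.0]
opening: 0.507
```

Resting on the arm: at z 234.9 the wrist force turned to +4 N. I'll ease up slightly and open.

Emit:
move_arm([
  {"xyz": [-0.3, 0, 0], "rot": [0, 0, 0], "grip": 40},
  {"xyz": [0, 0, 0], "rot": [0, 0, 0], "grip": 44},
  {"xyz": [0, 0, 0], "rot": [0, 0, 0], "grip": 47},
  {"xyz": [0, 0, 0], "rot": [0, 0, 0], "grip": 52},
  {"xyz": [0, 0, 0], "rot": [0, 0, 0], "grip": 60},
  {"xyz": [0, 0, 0], "rot": [0, 0, 0], "grip": 70},
  {"xyz": [0, 0, 0], "rot": [0, 0, 0], "grip": 70},
  {"xyz": [0, 0, 0], "rot": [0, 0, 0], "grip": 70},
], force=20)

```text
time: 17.05
tcp_pos: [515.4, 262.8, 234.6]
tool_rot: [0.701, -0.095, 0.701, 0.095]
wrist_force: [0.2, -0.2, -0.4]
opening: 0.819
```

```bash
python3 - <<'E'
from h import *
s=arm.get_state();print(s["tcp_pos"],s["wrist_force"],s["opening"],s["time"])
w=imaging.camera("wrist");b=imaging.camera("side")
def cr(c,x,y,w,h,s): return cv2.resize(c["image"][y:y+h,x:x+w,::-1],None,fx=s,fy=s,interpolation=cv2.INTER_CUBIC)
m=np.hstack([cr(w,220,130,200,300,2),np.vstack([cr(b,270,250,100,150,4)])]);cv2.imwrite("pics/m7.png",m)
E
```

```text
[515.35225036 262.75942535 234.5824452 ] [ 0.17383045 -0.17354756 -0.43663805] 0.8193297585321938 17.05
```

View pics/m7.png

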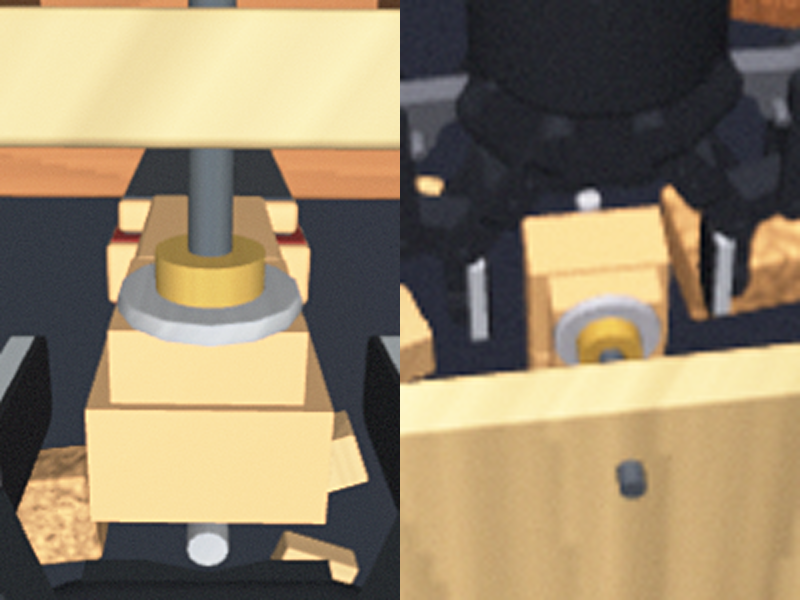

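Released: the tip disc (208,545) now stands in front of the red paddle, and the grey paddle sits flush behind it. I'll retreat straight up.

Emit:
move_arm([
  {"xyz": [-5, 0, 0], "rot": [0, 0, 0], "grip": 75},
  {"xyz": [-12, 0, 0], "rot": [0, 0, 0], "grip": 75},
  {"xyz": [-20, 0, 0], "rot": [0, 0, 0], "grip": 75},
  {"xyz": [-25, 0, 0], "rot": [0, 0, 0], "grip": 75},
  {"xyz": [-30, 0, 0], "rot": [0, 0, 0], "grip": 75},
  {"xyz": [-30, -20, 0], "rot": [0, 0, 0], "grip": 75},
  {"xyz": [-20, -30, 0], "rot": [0, 0, 0], "grip": 75},
  {"xyz": [0, -30, 0], "rot": [0, 0, 0], "grip": 75},
])

```text
time: 17.95
tcp_pos: [536.9, 185.1, 382.0]
tool_rot: [0.704, -0.095, 0.698, 0.095]
wrist_force: [-0.8, 0.6, -0.1]
opening: 0.878
```

Emit:
move_arm([
  {"xyz": [0, -40, 0], "rot": [0, 0, 0], "grip": 75},
  {"xyz": [0, -40, 0], "rot": [0, 0, 0], "grip": 75},
  {"xyz": [0, -40, 0], "rot": [0, 0, 0], "grip": 75},
  {"xyz": [0, -40, 0], "rot": [0, 0, 0], "grip": 75},
  {"xyz": [0, -20, 0], "rot": [0, 0, 0], "grip": 75},
  {"xyz": [0, 0, 0], "rot": [0, 0, 0], "grip": 75},
  {"xyz": [0, 0, 0], "rot": [0, 0, 0], "grip": 75},
  {"xyz": [0, 0, 0], "rot": [0, 0, 0], "grip": 75},
])

```text
time: 18.75
tcp_pos: [584.1, 13.1, 377.3]
tool_rot: [0.701, -0.095, 0.7, 0.095]
wrist_force: [0.3, -0.5, -0.1]
opening: 0.881
```

```bash
python3 - <<'E'
from h import *
s=arm.get_state();print(s["tcp_pos"],s["wrist_force"],s["time"])
a=imaging.camera("scene");b=imaging.camera("side")
def cr(c,x,y,w,h,s): return cv2.resize(c["image"][y:y+h,x:x+w,::-1],None,fx=s,fy=s,interpolation=cv2.INTER_CUBIC)
m=np.hstack([cr(a,400,110,133,200,3),cr(b,250,220,133,200,3)]);cv2.imwrite("pics/m8.png",m)
import time
b2=imaging.camera("side");print("still diff",np.abs(b2["image"][250:350,280:360].astype(int)-b["image"][250:350,280:360]).mean())
E
```

```text
[584.13021921  13.10442645 377.32692976] [ 0.28499946 -0.54970653 -0.11904935] 18.75
still diff 2.0497916666666667
```

View pics/m8.png

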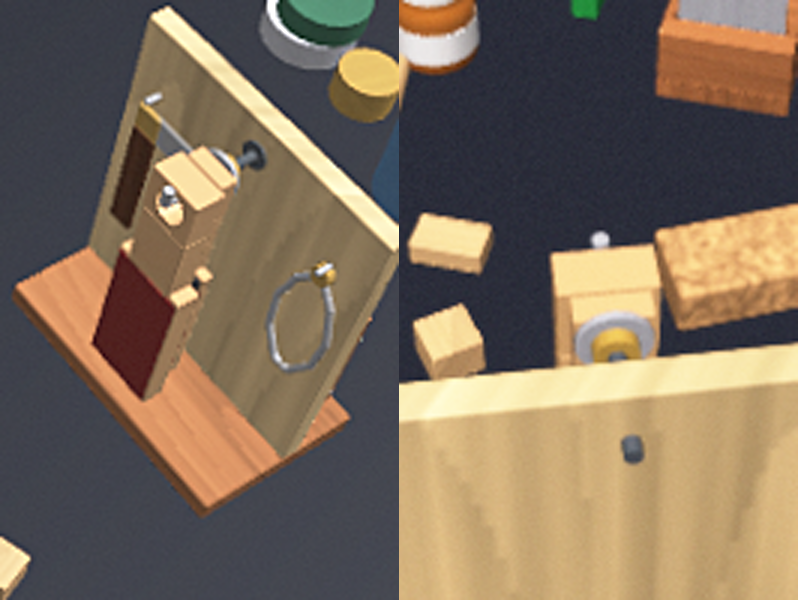

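Both paddles hang plumb on the hook, close together, with the tip showing in front of the red eye at (170,195) in the left panel. The bystanders in view are where they were. I'm handing in.

```bash
python3 -c "
from station import order;print(order.finish_job())"
```

```text
the job is handed in; nothing more can be done
None
```

The red paddle now hangs on the hook in front of the grey one, and the job is handed in at about 19 s of the 50 s allowed; no verdict came back.

- **Drawing and passing:** I gripped the red paddle by its handle edges, drew it up out of its block and carried it to the rack. The wrist and side cameras were used to line its eye up with the hook before it passed over the tip.
- **Pushing the grey paddle:** I eased it back until the collar was felt, at 4.6 N on the wrist sensor, then backed off 1.35 mm.
- **Lowering:** The red paddle went down until the hook carried it. The wrist force peaked at +4 N, well under the 15 N limit. I then released it and moved the arm well clear.

**Last checks:**
- The final picture shows both paddles plumb and close together, with the tip in front of the red eye.
- Two side pictures taken 0.05 s apart differed only slightly, which I took as camera noise, so the paddles look still. That is a very short interval.
- The offcuts and cork block look unmoved. I did not re-measure the gouge, rule, glue jar and scraper.

**Discrepancies:** The first two move calls were refused over their format, and nothing moved. The camera put the red eye 5.1 to 6.2 mm above the tool point. The resting height implied about 6, which agrees within the stated tolerance. I did not measure the final gap between the handles separately. The hook leaves at most 3 mm of play there, against the 7 mm limit.

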